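Shoot the gate bolt past its spring catch

ROBOT

A 6-joint arm with a two-finger parallel gripper is mounted at the origin on the work surface. World frame = base frame: x ahead of the robot, y to its left, z up, the work surface at z = 0. Lengths are in m, angles in rad, forces in N, time in s.
With the tool pointing down it reaches from about 0.25 to 0.775 m from the base axis. Payload 4 kg.
Tool frame: the origin (TCP) lies midway between the tips of the shut fingers; the grasp point (between the pads) lies 19 mm behind it; y points along the fingers, x is the direction in which the jaws open and shut, and the axes are right-handed (so a half turn about y gives the same grasp; the last joint's range is limited). The gripper opens to 94 mm and grips with 3 to 60 N. Pads are 16 mm wide; open, the fingers measure 119 mm over their backs; the gripper's body (75 mm by 177 mm) begins 78 mm behind the grasp point.
Start: joints at [-1.44, 0.087, 1.371, -0, 1.684, -0.103], TCP at [0.127, -0.535, 0.206] pointing down, gripper open.
Joint ranges: [-3.1, 3.1], [-0.76, 2.03], [0.27, 2.55], [-1.08, 4.22], [0.17, 2.65], [-2.57, 2.57]. Speed limits (rad/s): [2.79, 2.79, 3.14, 3.14, 3.14, 3.14].

INTERFACE

Orientations are given as [roll, pitch, yaw] about the fixed x, y, z axes, in that order (R = Rz(yaw) Ry(pitch) Rx(roll)).
In Python, from bench import robot, snapshot, camera_info, ticket gives the robot as it stands.
- The arm moves only by the shell command python3 -m creep 'ROWS'. ROWS is JSON, a list of rows, each an object with "slide": the shift along the tool's x, y, z in mm, a list of three; "roll": the turn about the tool's y in degrees; "grip": the closure, from 0 (fully open) to 1 (shut). In form: [{"slide": [x, y, z], "roll": roll, "grip": grip}, ...]. A call has 1 to 20 rows; each row is the pose to reach, as a shift and turn from the pose commanded when the call began, along the tool's axes at that moment; what a row does not reach only later rows make up. A row lasts 1/12 s, in which the tool goes at most 41.7 mm and 7.16 degrees, less where a joint would pass 70% of its speed; a pose out of reach is approached as far as the arm can. A call with a gripper value outside its range is refused whole. The fingers move at their own pace and stop on an object; the grip force is fixed at half the most. Time passes only in rows, so rows that repeat a pose let the fingers close. It gives the time, the measured TCP pose, the force and the opening at its end, in the units of the state.
- robot.get_obs(): the state, without advancing time (a new reading comes with each control period).
- snapshot(name): name is "scene" or "top" or "wrist"; returns the picture (420x560x3 uint8, red, green, blue); there is no depth.
- camera_info(name): a dict with "fx", "fy", "cx", "cy" (pixels), "dist" ([k1, k2, p1, p2, k3] as OpenCV has them; the pictures are not rectified), "cam_to_world" (4x4, takes a point from camera to world coordinates). Camera axes: x right, y down, z forward; pixel columns grow to the right and rows downward; lengths in m; the calibration is good to about 2 mm. A picture is of the moment at which its call begins: read the wrist's pose just before it. camera_info takes no time and is no camera call; for the wrist camera it gives the pose at the moment of the call.
- ticket.close_job(): hands the job in, once; it reports no verdict.
The state is a dict: "time": time; "joint_positions": joint angles; "qvel": joint speeds; "joint_torque": joint torques, N m; "tool_pos": TCP position; "ee_rot": TCP orientation; "wrist_force": force on the tool from outside, world axes, zero at the start; "wrist_torque": the same for the moment, N m; "width": finger opening in m.
Only numpy, scipy, OpenCV 4.12 (cv2) and the standard library are available. Lean on these libraries where they do the work, as an engineer would, in place of code of your own. Each camera call takes 0.05 s, during which the arm holds its last target.

TASK

Bolt the gate: press the spring safety catch plate down with one fingertip and keep it held down while the other fingertip pushes the bolt by its upright tab, all the way home through the keeper on the post. Then take the fingers away so that the catch springs back up and locks the bolt. Only push with the fingertips, nothing is to be gripped or lifted, and leave the hammer, wrench and tin where they are.

Things in the scene. Friction and masses are not known exactly. Their poses are not given: they have to be found in the camera images.
- gate: Corner of a grey steel gate, 220 x 294 mm, fixed flat on the bench, with a lock plate (top 30 mm above the bench) that carries bolt and catch. Origin: at bench level, under the bolt's centre line and the middle of the catch's length. Its y axis is the way the bolt slides home, z up; the catch lies on the bolt's -x side, the tab on its +x side. Offsets in the other entries are in this frame, in mm.
- bolt (a joint): Slide of the bolt along the gate's +y, in m: 0 drawn back, 0.060 home on its stop; starts at 0 to 0.012. A flat bar 20 x 10 mm, top 60 mm above the bench; it takes about 3 N and stays where left. Its teeth meet the catch: with the catch up it stops at about 0.017; a catch let up on the way locks it at about 0.035 to 0.043. Within 3 mm of home the catch can spring up and lock it.
- tab (a point): Upper edge of the bolt's upright tab, mid-width on the face to push (the one that looks to the gate's -y), 96 mm above the bench; moves with the bolt. At joint 0 it is at x 35, y -22. The tab is 30 mm wide (x 20 to 50), 8 mm thick along y and reaches from 48 to 96 mm above the bench; the space behind it (-y) is free down to the lock plate.
- catch (a joint): How far the spring catch is pressed down, in m: 0 up, 0.012 fully down on its stop. The bolt is free to slide while the catch is down by more than about 0.007. The spring takes about 2.5 N to start and 6 N fully down, and lifts the catch again when it is let go.
- catch_top (a point): Middle of the top of the catch, a flat ribbed steel plate 26 mm wide (x -46 to -20) and 110 mm long (y -55 to 55) that moves straight down: top 80 mm above the bench when up, 68 mm fully down. It does not slide with the bolt, so the fingertip that holds it slips along it. Its centre line lies 68 mm in x from that of the tab.
- keeper (a point): Centre of the top of the keeper loop on the post, which the bolt enters when home: x 0, y 123, 68 mm above the bench. Like the two guide loops (y -86 and 63) it is 34 mm wide (x -17 to 17) and 68 mm high, fixed.
- hammer: Loose hammer, 280 mm long, on the bench beyond the tab's side of the gate; leave it alone. Origin at its underside.
- wrench: Loose wrench, 170 mm long, on the bench near the bolt's tail; leave it alone. Origin at its underside.
- tin: Loose round closed tin, 70 mm across and 90 mm high, on the bench beyond the keeper; leave it alone. Origin at the centre of its underside.

How it is judged:
On the way, in this order (a step that is already met when the one before it is completed fails the run):
1. the catch is pressed down before the bolt has passed it (value of joint catch above 0.007 m and value of joint bolt below 0.022 m), for 0.1 s.
2. the bolt is under way with the fingers on the catch, holding it down, and on the bolt at the same time (value of joint catch above 0.0065 m and value of joint bolt between 0.024 and 0.054 m and contact force between the fingers and catch above 0.3 N and contact force between the fingers and bolt above 0.3 N), for 0.05 s.
At the end, for the whole second after the job is handed in: The bolt is home (slid at least 56.5 of its 60 mm) and at rest, the catch has sprung back up (less than 2 mm down), and hammer, wrench and tin are within 25 mm of where they were (value of joint bolt above 0.0565 m and value of joint catch below 0.002 m and velocity of joint bolt below 0.005 m/s and distance of each of hammer, wrench, tin from where it was at the start of the episode below 0.025 m); the robot touches nothing.
It fails at once if the hammer is moved more than 25 mm, lifted or carried (distance of hammer from where it was at the start of the episode above 0.025 m).
It fails at once if the wrench is moved more than 25 mm, lifted or carried (distance of wrench from where it was at the start of the episode above 0.025 m).
It fails at once if the tin is moved more than 25 mm, lifted or carried (distance of tin from where it was at the start of the episode above 0.025 m).
It also fails if it takes over 32 s, if anything falls off the work surface, if the arm or the gripper's body presses on something with over 40 N, if the wrist force passes 120 N, or if a joint passes its speed limit or range.

## Working session

There is one attempt and no reset: what is moved stays moved. The work goes in short steps, Python scripts to look and compute and a shell command to move; the robot and the scene stay as the last step left them, time stands still between calls to the robot, and variables do not carry over. Pictures are saved under pics/ and viewed, and the job is handed in when it is done.

```bash
mkdir -p pics; ls
python3 - <<'E'
from bench import robot, snapshot, camera_info
import cv2
o=robot.get_obs(); print(o)
for n in ["scene","top","wrist"]:
    ci=camera_info(n); print(n,ci)
    cv2.imwrite(f"pics/{n}0.png",cv2.cvtColor(snapshot(n),cv2.COLOR_RGB2BGR))
E
```

```text
pics
{'time': 0.0, 'joint_positions': array([-1.44009419e+00,  8.79406749e-02,  1.37225161e+00, -5.69248072e-06,
        1.68360077e+00, -1.03076420e-01]), 'qvel': array([ 7.13255790e-04,  1.34048903e-04,  8.79199554e-04, -1.53911760e-05,
        3.11401170e-04, -1.45386445e-03]), 'joint_torque': array([ 7.35385674e-04, -3.40173054e+01, -3.02428186e+01,  7.18540745e-02,
        3.28922714e-02, -1.48598224e-04]), 'tool_pos': array([ 0.12734394, -0.53448616,  0.20431336]), 'ee_rot': array([-1.57057555,  0.00218931, -1.33701816]), 'wrist_force': array([-0.40012872, -0.24610819, -0.4432846 ]), 'wrist_torque': array([0.0072911 , 0.04846345, 0.02706734]), 'width': 0.0936135342832601}
scene {'fx': 511.685638612101, 'fy': 511.685638612101, 'cx': 285.0912925564237, 'cy': 202.43669097859734, 'dist': array([-0.05059445,  0.        ,  0.        ,  0.        ,  0.        ]), 'cam_to_world': array([[-0.50776223,  0.74004468, -0.44103445,  1.16991637],
       [ 0.86142042,  0.42930294, -0.27139241,  0.37627458],
       [-0.01150513, -0.5177189 , -0.85547342,  1.12043186],
       [ 0.        ,  0.  
[... 241 characters left out ...]
array([[ 0.02153774, -0.99893913,  0.04070313,  0.5791034 ],
       [-0.99962894, -0.02219599, -0.01578971,  0.06468709],
       [ 0.01667641, -0.04034795, -0.99904652,  1.3177612 ],
       [ 0.        ,  0.        ,  0.        ,  1.        ]])}
wrist {'fx': 309.56087803559086, 'fy': 309.56087803559086, 'cx': 276.54217549982707, 'cy': 206.27857805880538, 'dist': array([-0.00316023,  0.        ,  0.        ,  0.        ,  0.        ]), 'cam_to_world': array([[ 0.23170643, -0.94598892, -0.22675339,  0.1918478 ],
       [-0.97278456, -0.22568962, -0.05248238, -0.51929237],
       [-0.00152813,  0.2327427 , -0.97253715,  0.38363954],
       [ 0.        ,  0.        ,  0.        ,  1.        ]])}
```

View pics/scene0.png

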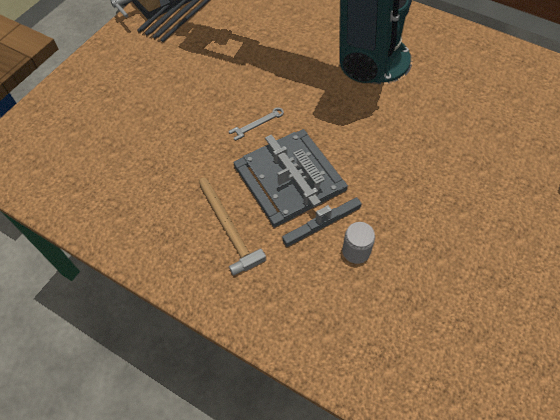

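View pics/top0.png

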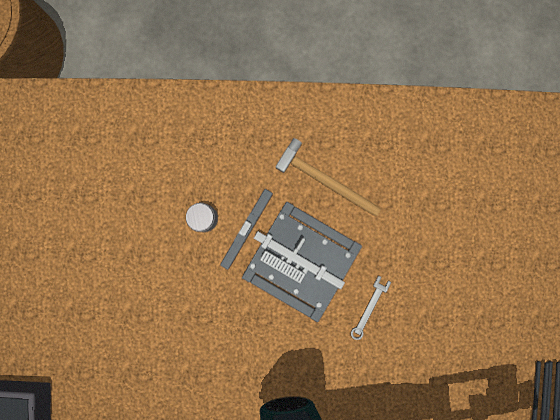

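View pics/wrist0.png

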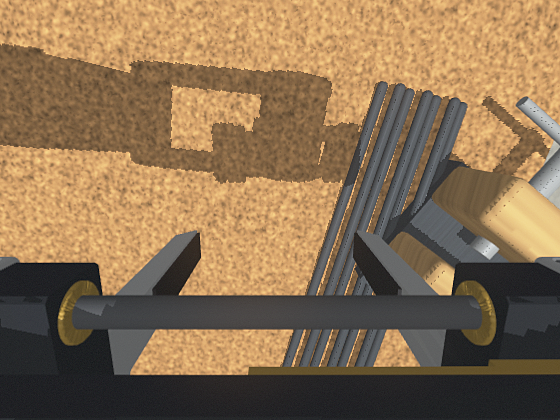

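The top picture shows the gate at about (300,262), the keeper at (245,230), the tin at (201,217), the hammer at (330,178) and the wrench at (370,308). Next I'll enlarge the gate.

Run:
```python
import cv2
a=cv2.imread("pics/top0.png")[180:340,210:400]; cv2.imwrite("pics/topz.png",cv2.resize(a,None,fx=4,fy=4,interpolation=cv2.INTER_CUBIC)[:600])
a=cv2.imread("pics/scene0.png")[120:250,220:390]; cv2.imwrite("pics/scenez.png",cv2.resize(a,None,fx=4,fy=4,interpolation=cv2.INTER_CUBIC))
```

```text
(no output)
```

View pics/topz.png

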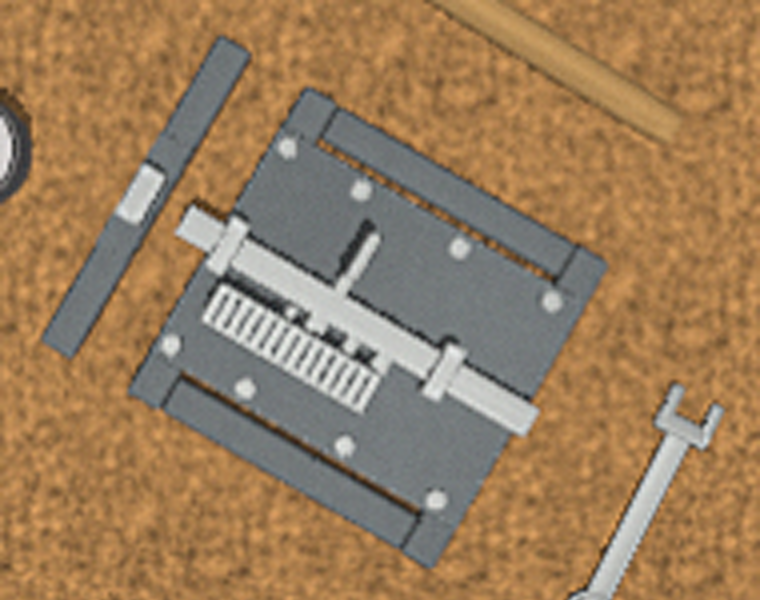

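View pics/scenez.png

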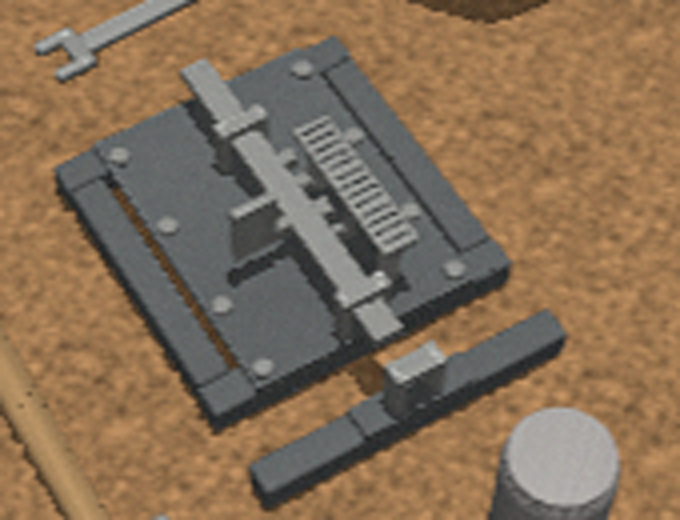

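```bash
cat > h.py <<'E'
import numpy as np, cv2
from bench import camera_info
def ray(ci,px):
    K=np.array([[ci['fx'],0,ci['cx']],[0,ci['fy'],ci['cy']],[0,0,1]])
    u=cv2.undistortPoints(np.array([[px]],float),K,np.array(ci['dist']))[0,0]
    T=np.array(ci['cam_to_world']); return T[:3,3],T[:3,:3]@np.array([u[0],u[1],1])
def onz(ci,px,z):
    o,d=ray(ci,px); return (o+d*(z-o[2])/d[2])[:2]
def fit(loc,w):
    loc=np.array(loc,float);w=np.array(w)
    H=(loc-loc.mean(0)).T@(w-w.mean(0)); a=np.arctan2(H[0,1]-H[1,0],H[0,0]+H[1,1])
    R=np.array([[np.cos(a),-np.sin(a)],[np.sin(a),np.cos(a)]]); t=w.mean(0)-R@loc.mean(0)
    return a,t,(w-(loc@R.T+t))*1e3
E
python3 - <<'E'
from h import *
def run(name,pts,off):
    ci=camera_info(name)
    L=[];W=[]
    for z,loc,h in pts:
        L.append(np.array(loc)/1e3);W.append(onz(ci,((z[0]+.5)/4-.5+off[0],(z[1]+.5)/4-.5+off[1]),h/1e3))
    a,t,r=fit(L,W); print(name,np.degrees(a),t,'\n',r.round(1))
    R=np.array([[np.cos(a),-np.sin(a)],[np.sin(a),np.cos(a)]])
    return ci,a,t,R
ci,a,t,R=run("top",[((141,194),(0,123),68),((229,246),(0,63),68),((447,371),(0,-86),68),((293,347),(-33,0),80)],(210,180))
for q in [(379,237),(347,292),(366,232)]:
    print('tab',R.T@(onz(ci,((q[0]+.5)/4-.5+210,(q[1]+.5)/4-.5+180),.096)-t)*1e3)
ci,a,t,R=run("scene",[((416,361),(0,123),68),((362,289),(0,63),68),((240,122),(0,-86),68),((355,185),(-33,0),80)],(220,120))
for q in [(234,212),(273,195)]:
    print('tab',R.T@(onz(ci,((q[0]+.5)/4-.5+220,(q[1]+.5)/4-.5+120),.096)-t)*1e3)
E
```

```text
top -28.779766502146025 [0.53991171 0.02494722] 
 [[ 0.3  0.3]
 [-0.5 -0. ]
 [-0.2 -0.5]
 [ 0.4  0.2]]
tab [ 48.04466464 -10.31944014]
tab [ 11.09163465 -10.14274534]
tab [46.780345   -2.31916031]
scene -28.901857805560933 [0.54073136 0.02540579] 
 [[-1.1 -0.8]
 [-0.3 -0.7]
 [ 0.1  0.5]
 [ 1.2  1. ]]
tab [ 47.42726987 -10.0145773 ]
tab [20.73086358 -8.61283258]
```

The frame fits agree in both views, with residuals of about 1 mm: gate origin (0.540, 0.025), yaw -28.8°, tab face at y ≈ -10 (bolt ≈ 0.011). Next I'll move above the gate with tool x along gate x.

```bash
python3 -m creep '[{"slide":[-8,0,10],"roll":-1,"grip":0.2},{"slide":[-30,0,36],"roll":-4,"grip":0.41},{"slide":[-55,0,66],"roll":-8,"grip":0.41},{"slide":[-80,0,96],"roll":-12,"grip":0.41},{"slide":[-105,0,126],"roll":-16,"grip":0.41},{"slide":[-130,0,156],"roll":-20,"grip":0.41},{"slide":[-155,0,186],"roll":-24,"grip":0.41},{"slide":[-180,0,216],"roll":-28,"grip":0.41},{"slide":[-205,0,246],"roll":-32,"grip":0.41},{"slide":[-230,0,276],"roll":-36,"grip":0.41},{"slide":[-255,0,306],"roll":-39,"grip":0.41},{"slide":[-280,0,336],"roll":-42,"grip":0.41},{"slide":[-305,0,366],"roll":-45,"grip":0.41},{"slide":[-330,0,396],"roll":-47.8,"grip":0.41},{"slide":[-355,0,426],"roll":-47.8,"grip":0.41},{"slide":[-380,0,456],"roll":-47.8,"grip":0.41},{"slide":[-405,0,487],"roll":-47.8,"grip":0.41},{"slide":[-420,0,505],"roll":-47.8,"grip":0.41},{"slide":[-426,0,512],"roll":-47.8,"grip":0.41},{"slide":[-426,0,512],"roll":-47.8,"grip":0.41}]'
cat > w.py <<'E'
from h import *
from bench import robot
import sys
o=robot.get_obs(); a=np.radians(-28.8)
R=np.array([[np.cos(a),-np.sin(a)],[np.sin(a),np.cos(a)]])
print('t',o['time'],'gate xy mm',(R.T@(o['tool_pos'][:2]-[.5402,.0251])*1e3).round(1),'z',o['tool_pos'][2].round(4),'rpy',np.degrees(o['ee_rot']).round(2),'w',o['width'],'F gate',(R.T@o['wrist_force'][:2]).round(1),o['wrist_force'][2].round(1))
if len(sys.argv)>1:
    from bench import snapshot
    n,f=sys.argv[1:3]; im=cv2.cvtColor(snapshot(n),cv2.COLOR_RGB2BGR); cv2.imwrite(f"pics/{f}_raw.png",im)
    if n=='scene': im=cv2.resize(im[90:260,200:400],None,fx=3.5,fy=3.5,interpolation=cv2.INTER_CUBIC)
    cv2.imwrite(f"pics/{f}.png",im)
E
python3 w.py wrist w1; python3 w.py scene s1
```

```text
time: 1.82
tool_pos: [0.5268, 0.0001, 0.2049]
ee_rot: [-1.571, 0.001, -0.499]
wrist_force: [0.3, -0.2, -0.3]
width: 0.0555
t 1.8167 gate xy mm [  0.4 -28.4] z 0.2049 rpy [-9.002e+01  7.000e-02 -2.858e+01] w 0.0555393726282 F gate [ 0.4 -0. ] -0.3
t 1.8667 gate xy mm [  0.6 -30. ] z 0.2051 rpy [-9.007e+01  6.000e-02 -2.869e+01] w 0.055599220232682676 F gate [-0.1 -0.1] 0.4
```

View pics/w1.png

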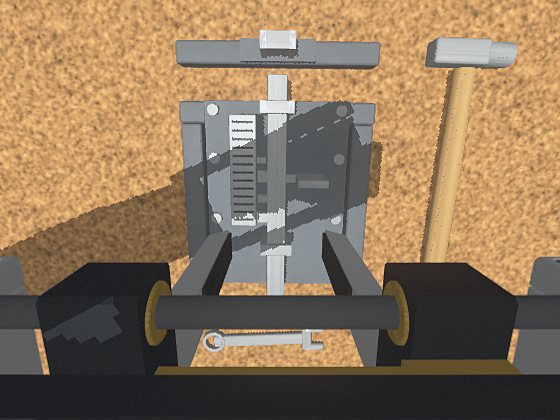

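View pics/s1.png

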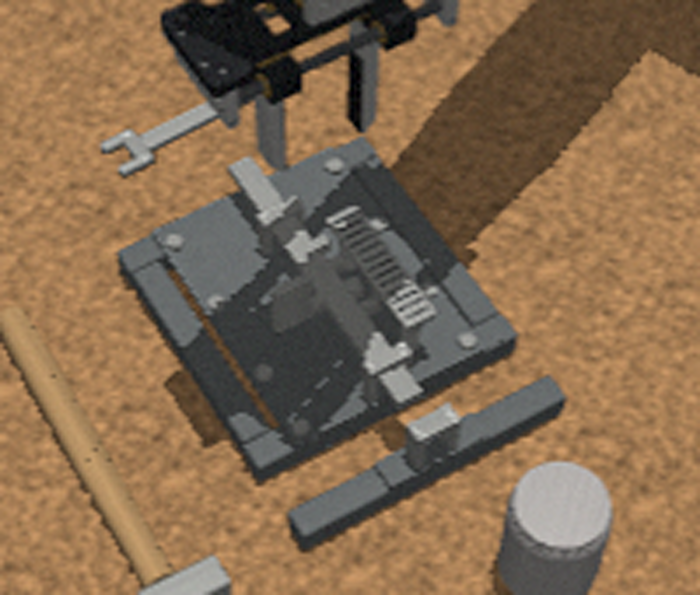

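The wrist view shows the jaws square to the bolt: catch at (243,170) on the left finger's line, tab at (312,183) on the right finger's line. Now I'll lower to just above the tab.

```bash
python3 -m creep '[{"slide":[0,10,0],"roll":0,"grip":0.41},{"slide":[0,30,0],"roll":0,"grip":0.41},{"slide":[0,50,0],"roll":0,"grip":0.41},{"slide":[0,70,0],"roll":0,"grip":0.41},{"slide":[0,85,0],"roll":0,"grip":0.41},{"slide":[0,95,0],"roll":0,"grip":0.41},{"slide":[0,95,0],"roll":0,"grip":0.41},{"slide":[0,95,0],"roll":0,"grip":0.41}]'
python3 w.py scene s2; python3 w.py wrist w2
```

```text
time: 2.58
tool_pos: [0.5262, -0.0028, 0.1102]
ee_rot: [-1.571, 0.001, -0.504]
wrist_force: [0.4, -0.1, 0.1]
width: 0.0552
t 2.5833 gate xy mm [  1.2 -31.2] z 0.1102 rpy [-9.003e+01  4.000e-02 -2.889e+01] w 0.05521903738753899 F gate [0.4 0.1] 0.1
t 2.6333 gate xy mm [  1.8 -30.8] z 0.1112 rpy [-8.998e+01 -7.000e-02 -2.887e+01] w 0.055843667591979305 F gate [0.2 0.5] 0.8
```

View pics/s2.png

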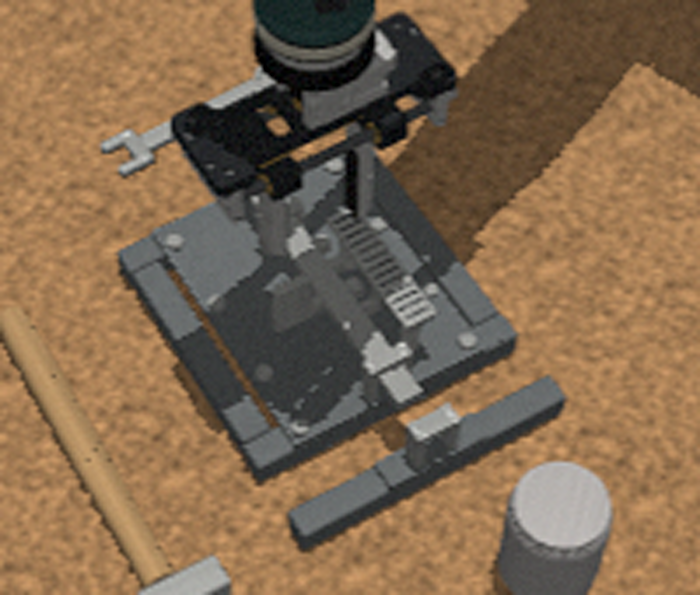

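View pics/w2.png

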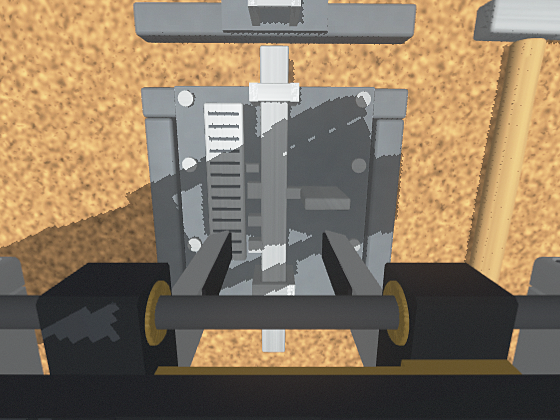

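The fingers sit behind the tab (scene tab at (297,305), finger at (270,240)), with the other fingertip over the catch. Next I'll press the catch.

```bash
python3 -m creep '[{"slide":[0,8,0],"roll":0,"grip":0.41},{"slide":[0,18,0],"roll":0,"grip":0.41},{"slide":[0,26,0],"roll":0,"grip":0.41},{"slide":[0,32,0],"roll":0,"grip":0.41},{"slide":[0,37,0],"roll":0,"grip":0.41},{"slide":[0,40,0],"roll":0,"grip":0.41},{"slide":[0,41.5,0],"roll":0,"grip":0.41},{"slide":[0,41.5,0],"roll":0,"grip":0.41},{"slide":[0,41.5,0],"roll":0,"grip":0.41},{"slide":[0,41.5,0],"roll":0,"grip":0.41}]'
python3 w.py scene s3
```

```text
time: 3.52
tool_pos: [0.5264, -0.002, 0.0696]
ee_rot: [-1.571, 0.001, -0.502]
wrist_force: [-2.1, 0.3, 5.0]
width: 0.0553
t 3.5167 gate xy mm [  1.  -30.3] z 0.0696 rpy [-9.003e+01  4.000e-02 -2.879e+01] w 0.055256664331310996 F gate [-2.  -0.8] 5.0
```

View pics/s3.png

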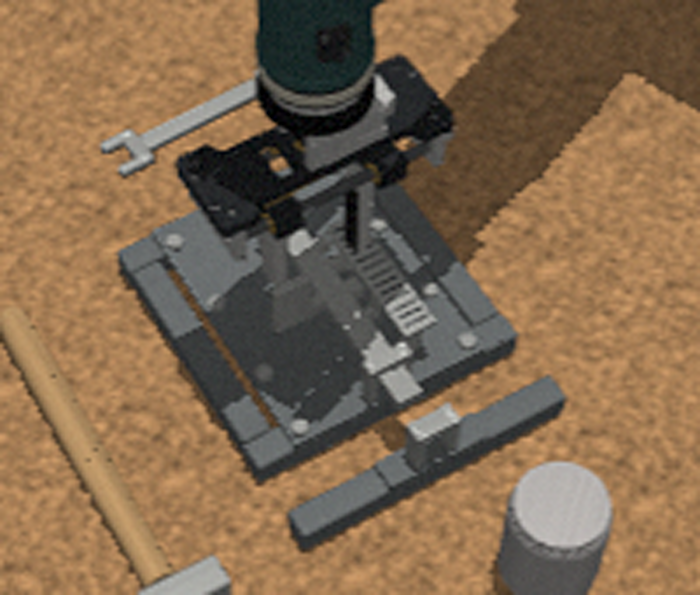

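The upward force is 5.0 N at a tip height of 69.6 mm, so the catch is roughly 9–10 mm down. I'll press 1 mm further and start pushing.

```bash
python3 -m creep '[{"slide":[0,1,0],"roll":0,"grip":0.41},{"slide":[0,1,3],"roll":0,"grip":0.41},{"slide":[0,1,6],"roll":0,"grip":0.41},{"slide":[0,1,9],"roll":0,"grip":0.41},{"slide":[0,1,12],"roll":0,"grip":0.41},{"slide":[0,1,14],"roll":0,"grip":0.41},{"slide":[0,1,16],"roll":0,"grip":0.41},{"slide":[0,1,18],"roll":0,"grip":0.41},{"slide":[0,1,20],"roll":0,"grip":0.41},{"slide":[0,1,22],"roll":0,"grip":0.41},{"slide":[0,1,24],"roll":0,"grip":0.41},{"slide":[0,1,26],"roll":0,"grip":0.41},{"slide":[0,1,28],"roll":0,"grip":0.41},{"slide":[0,1,30],"roll":0,"grip":0.41},{"slide":[0,1,32],"roll":0,"grip":0.41}]'
python3 w.py scene s4
```

```text
time: 4.82
tool_pos: [0.5417, 0.0231, 0.069]
ee_rot: [-1.577, -0.002, -0.503]
wrist_force: [-3.1, -7.2, 6.3]
width: 0.0553
t 4.8167 gate xy mm [ 2.3 -1. ] z 0.069 rpy [-90.33  -0.11 -28.84] w 0.05528177324587378 F gate [ 0.7 -7.9] 6.3
```

View pics/s4.png

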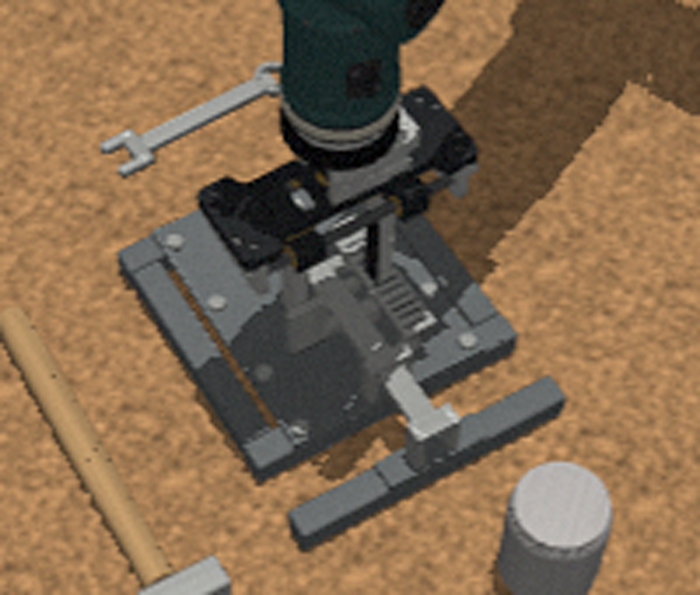

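The bolt has moved with the fingers (nose now at the keeper (430,425)), with 6 N on the catch and about 8 N along the push. I'll continue.

```bash
python3 -m creep '[{"slide":[0,0,2],"roll":0,"grip":0.41},{"slide":[0,0,4],"roll":0,"grip":0.41},{"slide":[0,0,6],"roll":0,"grip":0.41},{"slide":[0,0,8],"roll":0,"grip":0.41},{"slide":[0,0,10],"roll":0,"grip":0.41},{"slide":[0,0,12],"roll":0,"grip":0.41},{"slide":[0,0,14],"roll":0,"grip":0.41},{"slide":[0,0,16],"roll":0,"grip":0.41},{"slide":[0,0,18],"roll":0,"grip":0.41},{"slide":[0,0,20],"roll":0,"grip":0.41},{"slide":[0,0,22],"roll":0,"grip":0.41},{"slide":[0,0,24],"roll":0,"grip":0.41},{"slide":[0,0,25],"roll":0,"grip":0.41},{"slide":[0,0,26],"roll":0,"grip":0.41}]'
python3 w.py
```

```text
time: 6.03
tool_pos: [0.5544, 0.0459, 0.0689]
ee_rot: [-1.576, -0.002, -0.503]
wrist_force: [-2.6, -7.1, 6.6]
width: 0.0553
t 6.0333 gate xy mm [ 2.4 25.1] z 0.0689 rpy [-90.32  -0.12 -28.84] w 0.05530795401943184 F gate [ 1.1 -7.5] 6.6
```

```bash
python3 -m creep '[{"slide":[0,0,1],"roll":0,"grip":0.41},{"slide":[0,0,2],"roll":0,"grip":0.41},{"slide":[0,0,3],"roll":0,"grip":0.41},{"slide":[0,0,4],"roll":0,"grip":0.41},{"slide":[0,0,5],"roll":0,"grip":0.41},{"slide":[0,0,6],"roll":0,"grip":0.41},{"slide":[0,0,7],"roll":0,"grip":0.41},{"slide":[0,0,7],"roll":0,"grip":0.41}]'
python3 w.py
```

```text
time: 6.7
tool_pos: [0.5561, 0.0489, 0.069]
ee_rot: [-1.583, -0.001, -0.505]
wrist_force: [-8.8, -13.1, 10.4]
width: 0.0551
t 6.7 gate xy mm [ 2.4 28.6] z 0.069 rpy [-9.073e+01 -8.000e-02 -2.894e+01] w 0.05513200338898867 F gate [ -1.4 -15.7] 10.4
```

```bash
python3 -m creep '[{"slide":[0,0,1],"roll":0,"grip":0.41},{"slide":[0,0,2],"roll":0,"grip":0.41},{"slide":[0,0,3],"roll":0,"grip":0.41},{"slide":[0,0,3],"roll":0,"grip":0.41}]'
python3 w.py scene s5
```

```text
time: 7.03
tool_pos: [0.5561, 0.0491, 0.069]
ee_rot: [-1.589, -0.001, -0.507]
wrist_force: [-12.5, -19.2, 13.2]
width: 0.0554
t 7.0333 gate xy mm [ 2.4 28.7] z 0.069 rpy [-9.105e+01 -3.000e-02 -2.904e+01] w 0.05536487451175579 F gate [ -1.8 -22.8] 13.2
```

View pics/s5.png

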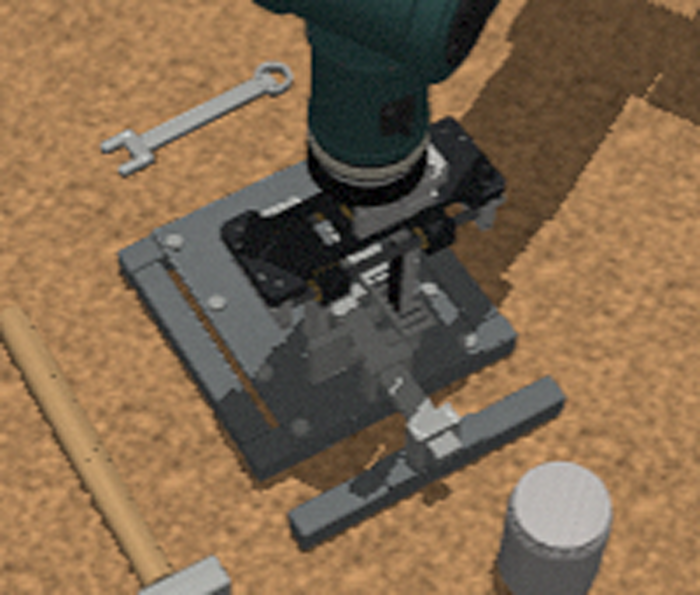

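The tip has stopped dead at y 28.7 while the force climbs to 23 N. The bolt nose shows through the keeper at (443,440), so it is on its stop. I'll ease the push, raise so the catch springs up, then back away and clear.

```bash
python3 -m creep '[{"slide":[0,0,-2],"roll":0,"grip":0.41},{"slide":[0,0,-4],"roll":0,"grip":0.41},{"slide":[0,0,-5],"roll":0,"grip":0.41},{"slide":[0,-4,-5],"roll":0,"grip":0.41},{"slide":[0,-8,-5],"roll":0,"grip":0.41},{"slide":[0,-12,-5],"roll":0,"grip":0.41},{"slide":[0,-16,-5],"roll":0,"grip":0.41},{"slide":[0,-17,-5],"roll":0,"grip":0.41},{"slide":[0,-17,-12],"roll":0,"grip":0.41},{"slide":[0,-17,-18],"roll":0,"grip":0.41},{"slide":[0,-25,-20],"roll":0,"grip":0.41},{"slide":[0,-45,-20],"roll":0,"grip":0.41},{"slide":[0,-70,-20],"roll":0,"grip":0.41},{"slide":[0,-100,-40],"roll":0,"grip":0.41},{"slide":[0,-130,-70],"roll":0,"grip":0.41},{"slide":[0,-140,-100],"roll":0,"grip":0.41},{"slide":[0,-140,-130],"roll":0,"grip":0.41},{"slide":[0,-140,-140],"roll":0,"grip":0.41},{"slide":[0,-140,-140],"roll":0,"grip":0.41},{"slide":[0,-140,-140],"roll":0,"grip":0.41}]'
python3 w.py scene s6; python3 w.py wrist w6
```

```text
time: 8.75
tool_pos: [0.4923, -0.0648, 0.2081]
ee_rot: [-1.57, -0.0, -0.504]
wrist_force: [-0.6, 0.1, -0.7]
width: 0.0558
t 8.75 gate xy mm [   1.3 -101.8] z 0.2081 rpy [-8.993e+01 -1.000e-02 -2.885e+01] w 0.05583161700377481 F gate [-0.6 -0.2] -0.7
t 8.8 gate xy mm [   1.1 -101.4] z 0.2077 rpy [-8.994e+01  3.000e-02 -2.879e+01] w 0.05555595761381943 F gate [-0.2 -0.2] -0.1
```

View pics/s6.png

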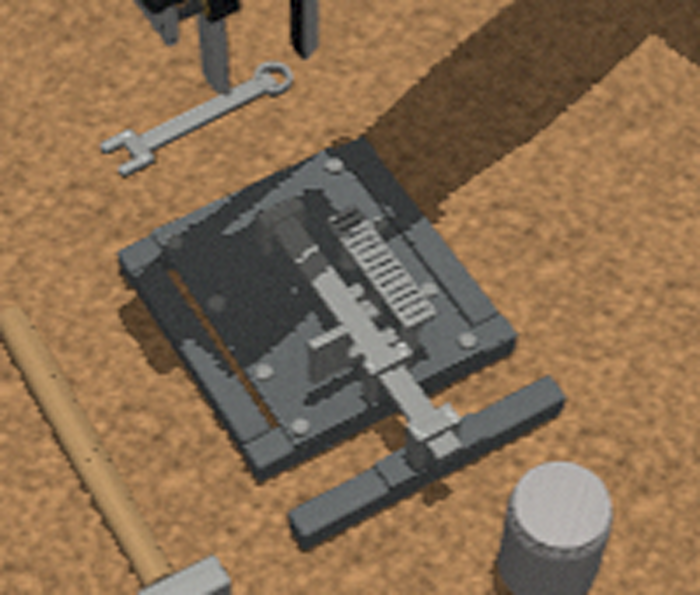

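View pics/w6.png

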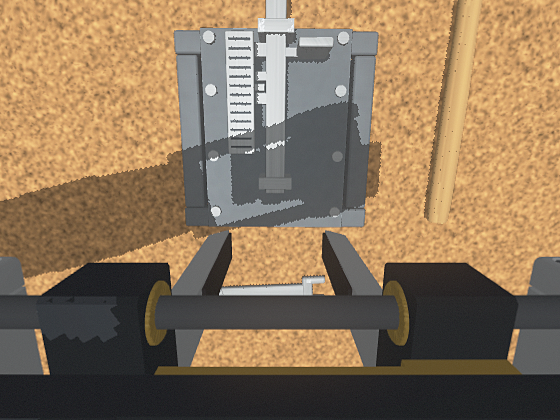

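Run:
```python
from h import *
ci=camera_info("scene");a=np.radians(-28.8)
R=np.array([[np.cos(a),-np.sin(a)],[np.sin(a),np.cos(a)]]);t=np.array([.5402,.0251])
for q in [(310,341),(340,326)]:
    print('tab face',R.T@(onz(ci,((q[0]+.5)/3.5-.5+200,(q[1]+.5)/3.5-.5+90),.096)-t)*1e3)
A=cv2.imread('pics/s1_raw.png');B=cv2.imread('pics/s6_raw.png')
z=np.hstack([cv2.resize(i[145:190,290:330],None,fx=9,fy=9,interpolation=cv2.INTER_CUBIC) for i in (A,B)]);cv2.imwrite('pics/cmp.png',z)
```

```text
tab face [48.17893311 38.90567889]
tab face [24.32752971 39.02155706]
```

View pics/cmp.png

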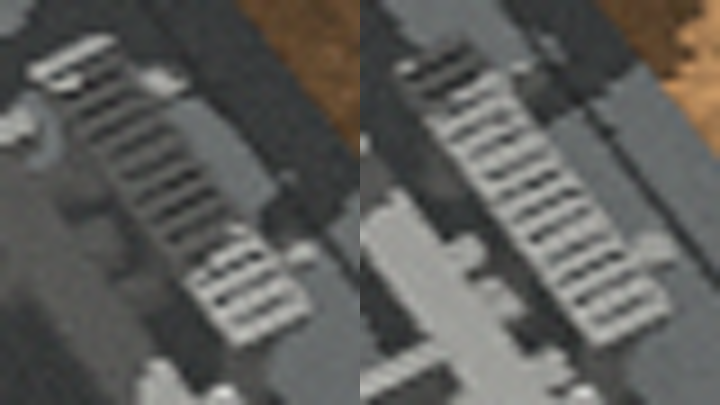

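The tab face measures y ≈ 39 mm (38 expected at home). The catch corner sits at the same pixel as before pressing, (240,345) in both halves, so it is fully up. I'm handing in.

```bash
python3 -c "
from bench import ticket
print(ticket.close_job())"
```

```text
the job is handed in; nothing more can be done
None
```

The bolt is home through the keeper and the catch has sprung back up. I handed the job in with about 9 s of the 32 s used; the hand-in gives no verdict.

**What I did:** One fingertip pressed the catch to about 11 mm down and held it with 5–6 N. The other pushed the tab until the bolt stopped, where the tip stayed still while the push rose to 23 N. I then eased the push, raised the fingers so the catch came up, and backed off to 0.21 m height, clear of everything.

**Last checks:**
- **Bolt:** the tab face measured y ≈ 39 mm, against 38 mm expected at home. The 1 mm difference is within calibration error.
- **Catch:** its corner is at the same pixel as before pressing, so it is up.
- **Loose objects:** the wrench, the tin and the part of the hammer in view look unmoved in the pictures. I judged this by eye and did not measure it.
- **Robot:** the wrist force was about zero, so it touches nothing.

No check failed.

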